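# Sort the painting things into their trays

### The arm

A 6-joint arm with a two-finger parallel gripper is mounted at the origin on the work surface. World frame = base frame: x ahead of the robot, y to its left, z up, the work surface at z = 0. Lengths are in m, angles in rad, forces in N, time in s.
With the tool pointing down it reaches from about 0.35 to 0.775 m from the base axis. Payload 5.5 kg.
Tool frame: the origin (TCP) lies midway between the tips of the shut fingers; the grasp point (between the pads) lies 19 mm behind it; z points along the fingers, y is the direction in which the jaws open and shut (so a half turn about z gives the same grasp; the last joint's range is limited). The gripper opens to 85 mm and grips with 20 to 120 N. Pads are 22 mm wide; open, the fingers measure 114 mm over their backs; the gripper's body (76 mm by 85 mm) begins 54 mm behind the grasp point. The pads swing forward as they close: fully open they stand 13 mm farther back than shut.
Start: joints at [1.171, 0.313, 0.046, 1.304, 0, 1.431], TCP at [0.148, 0.556, 0.231] pointing down, gripper open.
Joint ranges: [-2.76, 2.76], [-0.86, 1.69], [-1.03, 1.26], [-2.2, 2.34], [-1.47, 1.5], [-3.14, 3.14]. Speed limits (rad/s): [2.57, 2.57, 3.14, 3.14, 3.14, 3.14].

### API

Orientations are given as a unit quaternion [w, x, y, z].
In Python, from workcell import env, vision, order gives the robot as it stands.
- The arm moves only by the shell command python3 -m jog 'ROWS' [FORCE]. ROWS is JSON, a list of rows, each an object with "twist": the turn, a rotation vector about the tool's x, y, z in degrees, a list of three; "offset": the shift along the tool's x, y, z in mm, a list of three; "jaw": the closure, from -1 (fully open) to 1 (shut). A call has 1 to 12 rows; each row is the pose to reach, as a shift and turn from the pose measured when the call began, along the tool's axes at that moment; what a row does not reach only later rows make up. A row lasts 1/10 s, in which the tool goes at most 50 mm and 8.59 degrees, less where a joint would pass 70% of its speed; a pose out of reach is approached as far as the arm can. A call with a gripper value outside its range is refused whole. The fingers move at their own pace and stop on an object; FORCE is the grip in N (left out, the last holds). Time passes only in rows, so rows that repeat a pose let the fingers close. It gives the time, the measured TCP pose, the force and the opening at its end, in the units of the state.
- env.get_state(): the state, without advancing time (a new reading comes with each control period).
- vision.read_camera(name): name is "scene" or "side" or "wrist"; returns the picture (400x640x3 uint8, red, green, blue); there is no depth.
- vision.camera_params(name): a dict with "mtx" (3x3 intrinsics, pixels), "R" (3x3) and "t" (3): a world point X has camera coordinates R X + t. Camera axes: x right, y down, z forward; pixel columns grow to the right and rows downward; lengths in m; the calibration is good to about 2 mm. A picture is of the moment at which its call begins: read the wrist's pose just before it. camera_params takes no time and is no camera call; for the wrist camera it gives the pose at the moment of the call.
- order.hand_in(): hands the job in, once; it reports no verdict.
The state is a dict: "clock": time; "joint_pos": joint angles; "qvel": joint speeds; "tau": joint torques, N m; "tcp_pos": TCP position; "orientation": TCP orientation; "wrist_force": force on the tool from outside, world axes, zero at the start; "ft_torque": the same for the moment, N m; "finger_gap": finger opening in m.
Only numpy, scipy, OpenCV 4.12 (cv2) and the standard library are available. Lean on these libraries where they do the work, as an engineer would, in place of code of your own. Each camera call takes 0.05 s, during which the arm holds its last target. There are 200 camera calls.

### The job

Tidy the craft table after painting: take the lid off the covered tray, which is for paint pots, and lay it flat with the knob up on the cork mat. Stand the loose paint pot upright in that tray, lay the loose brush flat inside the open tray that already holds a brush, and put the loose house-shaped wooden ornament inside the open tray that already holds an ornament. What is in the trays stays there, the pot there still standing, and the water cup, eraser, tape and pencil sharpener are neither knocked over nor shoved about.

Things in the scene. Friction and masses are not known exactly. Their poses are not given: they have to be found in the camera images.
- tray_pots: Plain wooden open tray, fixed to the table, 130 (x) by 170 (y) by 50 mm high, walls and floor 4 mm thick. Origin: centre of its underside, z up. All three trays look alike. This one is for paint pots: it starts covered by the lid and already holds one pot.
- tray_brushes: Plain wooden open tray, fixed to the table, 130 (x) by 170 (y) by 50 mm high, walls and floor 4 mm thick. Origin: centre of its underside, z up. All three trays look alike. This one is for brushes: it starts open with one brush in it.
- tray_ornaments: Plain wooden open tray, fixed to the table, 130 (x) by 170 (y) by 50 mm high, walls and floor 4 mm thick. Origin: centre of its underside, z up. All three trays look alike. This one is for wooden ornaments: it starts open with one round ornament in it.
- lid: Loose plywood lid lying on the rim of the pots' tray, 130 (x) by 170 (y) by 6 mm, 110 g, with a round wooden knob 26 mm across standing in its middle (20 mm across at its foot), its top 36 mm above the lid's underside. Origin: centre of its underside, z up.
- mat: Cork mat fixed on the table to the left or right, 155 (x) by 210 (y) by 4 mm thick, empty: the place for the lid. Origin: centre of its underside. (On the other side lies a white paint palette of about that size.)
- pot: Closed round paint pot on the table, 36 mm across, 42 mm high, white with a grey cap, 45 g. Origin: centre of its underside, z up.
- brush: Flat paint brush, 130 mm long, lying flat: wooden handle 14 mm wide, then from 9 mm past the middle on a metal ferrule and black bristles 22 mm wide; 10 mm thick, about 30 g. Origin: underside, at mid-length, x along it towards the bristles, z up. Starts on the table.
- house: House-shaped plywood ornament lying flat on the table, 36 mm wide (y), 52 mm from foot (x = -27 mm) to roof ridge (x = +25 mm), 8 mm thick, 15 g; its straight side walls run from x = -27 to +7 mm. Origin: underside. Grip it across y, near x = -10 mm.
- pot_there: The like pot standing in the pots' tray under the lid; same size and origin as the other pot.
- brush_there: The like brush already in the brushes' tray, lying along the tray's long side; same shape and origin as the other brush.
- disc_there: Round plywood ornament already in the ornaments' tray, lying flat, 50 mm across, 8 mm thick, with a hanging tab that sticks out 10 mm at +x. Origin: centre of its underside.
- cup: Small clear plastic water cup, 56 mm across, 50 mm high, on the table in front of the trays; to be left alone. Origin: centre of its underside.
- eraser: White eraser 42 by 18 by 12 mm on the table; to be left alone. Origin: centre of its underside.
- sharpener: Steel pencil sharpener block, 26 by 15 by 12 mm, on the table; to be left alone. Origin: centre of its underside.
- tape: Small roll of paper tape lying flat, 40 mm across, 18 mm high; to be left alone. Origin: centre of its underside.
There are look-alikes about, which are no part of the job. Leave any orange look-alike of the tray_pots alone.

How it is judged:
By the outcome, as a careful person would: the job done as asked, in the order asked, and still so for the second after the job is handed in, with the robot touching nothing.
It also fails if it takes over 69 s, if anything falls off the work surface, if the arm or the gripper's body presses on something with over 40 N, if the wrist force passes 120 N, or if a joint passes its speed limit or range.

## Working session

There is one attempt and no reset: what is moved stays moved. The work goes in short steps, Python scripts to look and compute and a shell command to move; the robot and the scene stay as the last step left them, time stands still between calls to the robot, and variables do not carry over. Pictures are saved under pics/ and viewed, about 8 in all and at most 12, crops included, and the job is handed in when it is done.

```bash
ls; mkdir -p pics; python3 - <<'E'
from workcell import env, vision
import cv2, json
s=env.get_state(); print({k:(v if not hasattr(v,'tolist') else v.tolist()) for k,v in s.items()})
for n in ("scene","side"):
    im=vision.read_camera(n); cv2.imwrite(f"pics/{n}0.png",im[:,:,::-1])
    print(n,vision.camera_params(n))
E
```

```text
pics
{'clock': 0.0, 'joint_pos': [1.1714140038085632, 0.3140068739811267, 0.04499756884805031, 1.3035935440187576, 4.063250070308119e-05, 1.4312033704432057], 'qvel': [0.0004383045351910527, -0.00037608934885815907, 0.0015201282612907292, 0.0002056504232888682, 0.001373662082442845, 0.00033385630902534204], 'tau': [0.00109995551611064, -48.062742948532104, 29.85336720943451, 0.019345649052411318, -0.0001337997855443973, -2.1803751337756694e-05], 'tcp_pos': [0.14750244137438814, 0.5552443299003265, 0.23041278393294373], 'orientation': [-0.000260065035666242, 0.12952967922079883, 0.9915751337683256, -0.0008652510972082623], 'wrist_force': [-0.2089971345089599, 1.345701485431629, -0.7442466843010943], 'ft_torque': [0.029009545172581492, 0.04453619812994427, 0.010709193159086495], 'finger_gap': 0.08563835617621152}
scene {'mtx': array([[496.56305032,   0.        , 320.6207969 ],
       [  0.        , 496.56305032, 198.71954435],
       [  0.        ,   0.        ,   1.        ]]), 'R': array([[-0.55715549,  0.83037287,  0.00765867],
       [ 0.63389102,  0.43124362, -0.64203669],
       [-0.53643261, -0.35285951, -0.76663566]]), 't': array([ 0.25487831, -0.27535223,  1.50824068])}
side {'mtx': array([[417.81928374,   0.        , 322.01828299],
       [  0.        , 417.81928374, 208.71383675],
       [  0.        ,   0.        ,   1.        ]]), 'R': array([[ 0.99822285, -0.05752795,  0.01554601],
       [-0.02728196, -0.6731092 , -0.73903971],
       [ 0.0529796 ,  0.7373022 , -0.67348246]]), 't': array([-0.46945492,  0.05691084,  1.01370778])}
```

View pics/scene0.png

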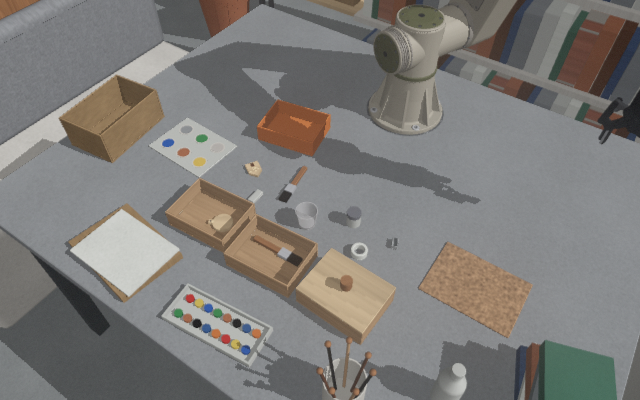

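View pics/side0.png

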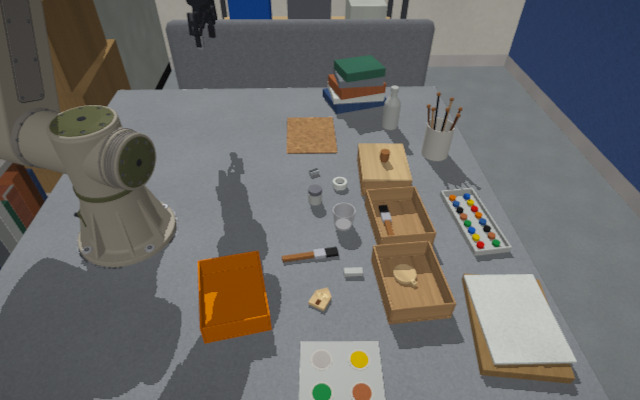

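Scene picture: lidded tray (346,293), brush tray (270,252), ornament tray (211,213), mat (476,287), loose pot (354,217), brush (293,184), house (253,168). There is an orange look-alike tray at (294,127), which I'll leave alone. The paint box and palette are not targets. I'll enlarge both views to confirm these and measure.

```bash
python3 - <<'E'
import cv2
a=cv2.imread("pics/scene0.png")[140:340,155:545]; cv2.imwrite("pics/sc_crop.png",cv2.resize(a,None,fx=2,fy=2,interpolation=cv2.INTER_CUBIC))
a=cv2.imread("pics/side0.png")[110:325,270:460]; cv2.imwrite("pics/si_crop.png",cv2.resize(a,None,fx=2.75,fy=2.75,interpolation=cv2.INTER_CUBIC))
E
```

```text
(no output)
```

View pics/sc_crop.png

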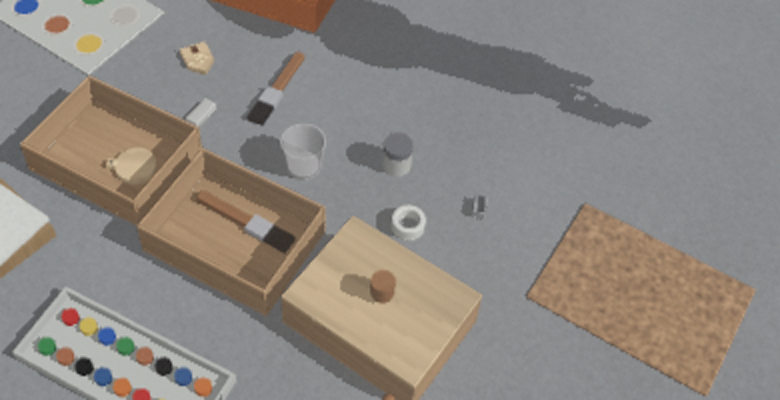

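View pics/si_crop.png

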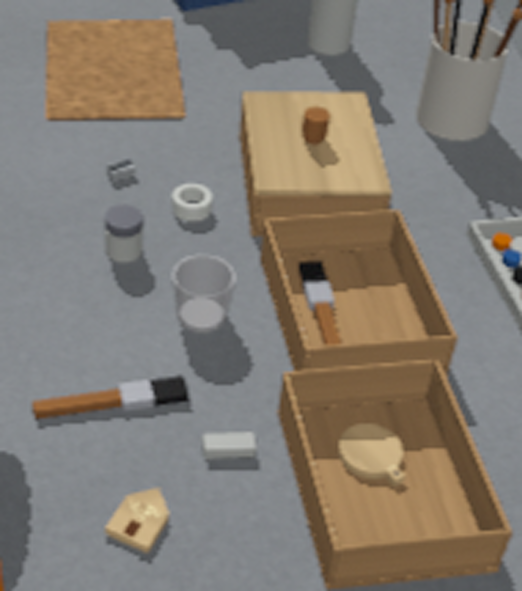

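```bash
cat > h.py <<'E'
import numpy as np, cv2
from workcell import env, vision
def ray(cam,px,z,P=None):
    P=P or vision.camera_params(cam); K,R,t=map(np.asarray,(P["mtx"],P["R"],P["t"]))
    d=R.T@np.linalg.solve(K,[px[0],px[1],1.]); c=-R.T@t
    return c+d*(z-c[2])/d[2]
def proj(P,X):
    q=np.asarray(P["R"])@X+P["t"]; q=np.asarray(P["mtx"])@q; return q[:2]/q[2]
E
python3 - <<'E'
from h import *
S=lambda p:ray("scene",(155+p[0]/2,140+p[1]/2),p[2])
D=lambda p:ray("side",(270+p[0]/2.75,110+p[1]/2.75),p[2])
def show(n,z,a,b):
    print(n,"scene",*[np.round(1e3*S((*p,z))[:2]) for p in a]," side",*[np.round(1e3*D((*p,z))[:2]) for p in b])
show("lid",.056,[(352,218),(481,298),(412,389),(283,297)],[(242,93),(366,93),(388,190),(255,195)])
show("knob",.086,[(383,276)],[(317,113)])
show("mat",.004,[(585,204),(753,289),(706,394),(528,295)],[(47,20),(173,18),(184,117),(47,117)])
show("tb",.05,[(202,152),(324,207),(267,298),(139,225)],[(264,215),(399,212),(451,338)])
show("to",.05,[(91,79),(200,130),(136,206),(22,144)],[(283,374),(437,362),(505,530),(328,560)])
show("pot",.042,[(398,144)],[(124,217)])
show("brush h,b",.01,[(299,56),(260,116)],[(35,407),(187,390)])
show("brush_there",.014,[(198,196),(286,243)],[(334,342),(312,263)])
show("house",.008,[(198,56)],[(139,521)])
show("disc,tab",.012,[(135,164),(108,163)],[(371,452),(400,480)])
show("cup",.05,[(303,140)],[(204,275)])
show("tape",.018,[(409,219)],[(193,198)])
show("eraser",.012,[(200,111)],[(230,443)])
show("sharp",.012,[(480,205)],[(122,171)])
P=vision.camera_params("wrist"); print(P["mtx"][0],-P["R"].T@P["t"],P["R"])
E
```

```text
lid scene [589. 116.] [598. 283.] [726. 275.] [714. 110.]  side [590. 279.] [722. 275.] [709. 110.] [582. 107.]
knob scene [649. 192.]  side [652. 196.]
mat scene [386. 317.] [387. 522.] [537. 523.] [535. 316.]  side [382. 526.] [538. 526.] [534. 312.] [383. 317.]
tb scene [607. -84.] [591.  79.] [721.  95.] [727. -78.]  side [588.  84.] [715.  84.] [722. -82.]
to scene [ 594. -272.] [ 582. -107.] [709. -97.] [ 717. -268.]  side [ 576. -116.] [ 703. -109.] [ 712. -272.] [ 581. -291.]
pot scene [460.  98.]  side [457.  96.]
brush h,b scene [ 384. -102.] [498. -82.]  side [ 375. -108.] [502. -94.]
brush_there scene [641. -67.] [636.  57.]  side [634. -48.] [632.  55.]
house scene [ 458. -215.]  side [ 454. -223.]
disc,tab scene [ 646. -162.] [ 663. -190.]  side [ 642. -168.] [ 659. -197.]
cup scene [525.   4.]  side [523.   4.]
tape scene [531. 158.]  side [528. 152.]
eraser scene [ 535. -149.]  side [ 531. -154.]
sharp scene [463. 216.]  side [460. 206.]
[342.63078558   0.         319.65414606] [0.07333675 0.57490254 0.37280953] [[ 0.25731879  0.96632608 -0.00096893]
 [ 0.92211302 -0.24524541  0.29926955]
 [ 0.28895434 -0.07790115 -0.95416812]]
```

```bash
cat >> h.py <<'E'
from scipy.spatial.transform import Rotation as Ro
def T(s=None):
    s=s or env.get_state(); q=s["orientation"]; return np.array(s["tcp_pos"]),Ro.from_quat([q[1],q[2],q[3],q[0]])
def down(th):  # tool pointing down, jaw (tool y) at th degrees in world
    a=np.radians(th); y=np.array([np.cos(a),np.sin(a),0]); z=np.array([0,0,-1.]); return Ro.from_matrix(np.c_[np.cross(y,z),y,z])
def plan(*tg, start=None):   # targets in mm and deg: (x,y,z,th)
    p,R=start or T()
    for x,y,z,th in tg:
        print((x,y,z,th),"twist",np.round((R.inv()*down(th)).as_rotvec(degrees=True),1).tolist(),"offset",np.round(1e3*R.inv().apply(np.array([x,y,z])/1e3-p)).tolist())
E
python3 - <<'E'
from h import *
plan((652,194,160,87),(652,194,100,87))
print(ray("side",(437,150),0.01), ray("scene",(345,390),0.01))
E
```

```text
(652, 194, 160, 87) twist [-0.1, -0.0, -11.9] offset [-580.0, -219.0, 71.0]
(652, 194, 100, 87) twist [-0.1, -0.0, -11.9] offset [-580.0, -219.0, 131.0]
[0.83988695 0.30617009 0.01      ] [0.82053252 0.29995542 0.01      ]
```

```bash
python3 -m jog '[{"twist":[0,0,-12],"offset":[-290,-110,60],"jaw":-1},{"twist":[0,0,-12],"offset":[-290,-110,60],"jaw":-1},{"twist":[0,0,-12],"offset":[-580,-219,71],"jaw":-1},{"twist":[0,0,-12],"offset":[-580,-219,71],"jaw":-1},{"twist":[0,0,-12],"offset":[-580,-219,71],"jaw":-1},{"twist":[0,0,-12],"offset":[-580,-219,71],"jaw":-1},{"twist":[0,0,-12],"offset":[-580,-219,71],"jaw":-1},{"twist":[0,0,-12],"offset":[-580,-219,71],"jaw":-1},{"twist":[0,0,-12],"offset":[-580,-219,71],"jaw":-1},{"twist":[0,0,-12],"offset":[-580,-219,71],"jaw":-1},{"twist":[0,0,-12],"offset":[-580,-219,71],"jaw":-1},{"twist":[0,0,-12],"offset":[-580,-219,71],"jaw":-1}]' 40
python3 - <<'E'
from h import *
im=vision.read_camera("wrist"); P=vision.camera_params("wrist"); cv2.imwrite("pics/w1.png",im[:,:,::-1])
print(T()[0], proj(P,np.array([.652,.194,.086])))
plan((652,194,160,87))
import pickle; pickle.dump(P,open("w1.pkl","wb"))
E
```

```text
clock: 1.3
tcp_pos: [0.6304, 0.2091, 0.1618]
orientation: [-0.001, 0.025, 1.0, -0.001]
wrist_force: [0.1, 1.2, -1.1]
finger_gap: 0.0858
[0.6364761  0.20373099 0.15975185] [307.49446274 232.19965268]
(652, 194, 160, 87) twist [-0.3, 0.1, -0.2] offset [-16.0, -9.0, -0.0]
```

View pics/w1.png

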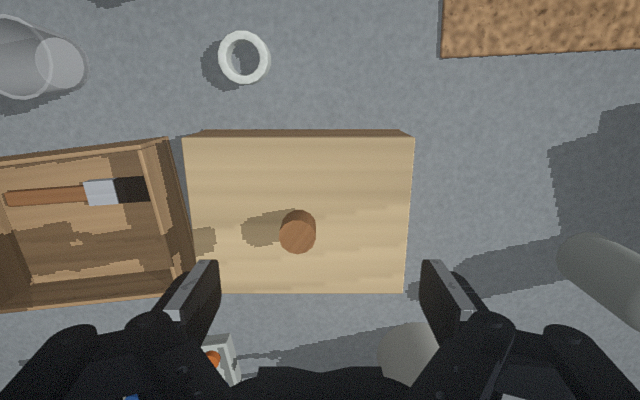

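```bash
python3 - <<'E'
from h import *
import pickle; P=pickle.load(open("w1.pkl","rb"))
print(ray("w",(297,236),.086,P)+[-.006,.0054,0])
print([ (ray("w",q,.056,P)+[-.006,.0054,0])[:2].round(3) for q in [(183,138),(414,137),(405,292)]])
E
```

```text
[0.64841754 0.19202551 0.086     ]
[array([0.581, 0.114]), array([0.59 , 0.278]), array([0.717, 0.274])]
```

```bash
python3 - <<'E'
from h import *
plan((650,193,100,87),(650,193,62,87))
E
```

```text
(650, 193, 100, 87) twist [-0.3, 0.1, -0.2] offset [-14.0, -10.0, 60.0]
(650, 193, 62, 87) twist [-0.3, 0.1, -0.2] offset [-14.0, -10.0, 98.0]
```

```bash
python3 -m jog '[{"twist":[0,0,0],"offset":[-14,-10,10],"jaw":-1},{"twist":[0,0,0],"offset":[-14,-10,35],"jaw":-1},{"twist":[0,0,0],"offset":[-14,-10,60],"jaw":-1},{"twist":[0,0,0],"offset":[-14,-10,80],"jaw":-1},{"twist":[0,0,0],"offset":[-14,-10,97],"jaw":-1},{"twist":[0,0,0],"offset":[-14,-10,97],"jaw":-1},{"twist":[0,0,0],"offset":[-14,-10,97],"jaw":1},{"twist":[0,0,0],"offset":[-14,-10,97],"jaw":1},{"twist":[0,0,0],"offset":[-14,-10,97],"jaw":1},{"twist":[0,0,0],"offset":[-14,-10,97],"jaw":1},{"twist":[0,0,0],"offset":[-14,-10,97],"jaw":1},{"twist":[0,0,0],"offset":[-14,-10,97],"jaw":1}]' 50; python3 - <<'E'
from h import *
plan((650,193,200,87),(460,420,180,90),(460,420,12,90))
E
```

```text
clock: 2.55
tcp_pos: [0.6508, 0.1926, 0.0642]
orientation: [0.002, 0.028, 1.0, -0.002]
wrist_force: [-0.7, -0.3, 6.5]
finger_gap: 0.0242
(650, 193, 200, 87) twist [-0.2, 0.2, -0.2] offset [0.0, -0.0, -136.0]
(460, 420, 180, 90) twist [-0.2, 0.2, -3.2] offset [203.0, 216.0, -118.0]
(460, 420, 12, 90) twist [-0.2, 0.2, -3.2] offset [204.0, 216.0, 50.0]
```

```bash
python3 -m jog '[{"twist":[0,0,0],"offset":[0,0,-20],"jaw":1},{"twist":[0,0,0],"offset":[0,0,-50],"jaw":1},{"twist":[0,0,0],"offset":[0,0,-90],"jaw":1},{"twist":[0,0,0],"offset":[0,0,-120],"jaw":1},{"twist":[0,0,-3],"offset":[35,36,-120],"jaw":1},{"twist":[0,0,-3],"offset":[70,72,-120],"jaw":1},{"twist":[0,0,-3],"offset":[105,110,-120],"jaw":1},{"twist":[0,0,-3],"offset":[140,146,-120],"jaw":1},{"twist":[0,0,-3],"offset":[175,182,-120],"jaw":1},{"twist":[0,0,-3],"offset":[204,216,-120],"jaw":1},{"twist":[0,0,-3],"offset":[204,216,-120],"jaw":1},{"twist":[0,0,-3],"offset":[204,216,-120],"jaw":1}]'; python3 - <<'E'
from h import *
for i in range(3): vision.read_camera("wrist")
im=vision.read_camera("scene"); cv2.imwrite("pics/s2.png",im[100:350,160:560,::-1].repeat(2,0).repeat(2,1))
cv2.imwrite("pics/s2.png",im[100:350,160:560,::-1].repeat(2,0).repeat(2,1)[:, :800])
s=env.get_state(); print(s["finger_gap"],T()[0])
plan((460,420,60,90),(460,420,18,90))
E
```

```text
clock: 3.75
tcp_pos: [0.4577, 0.4212, 0.182]
orientation: [0.002, 0.001, 1.0, -0.003]
wrist_force: [0.3, -0.8, -1.2]
finger_gap: 0.024
0.023981286966943356 [0.45984827 0.41918943 0.18218383]
(460, 420, 60, 90) twist [-0.3, 0.2, -0.4] offset [0.0, 1.0, 122.0]
(460, 420, 18, 90) twist [-0.3, 0.2, -0.4] offset [0.0, 2.0, 164.0]
```

View pics/s2.png

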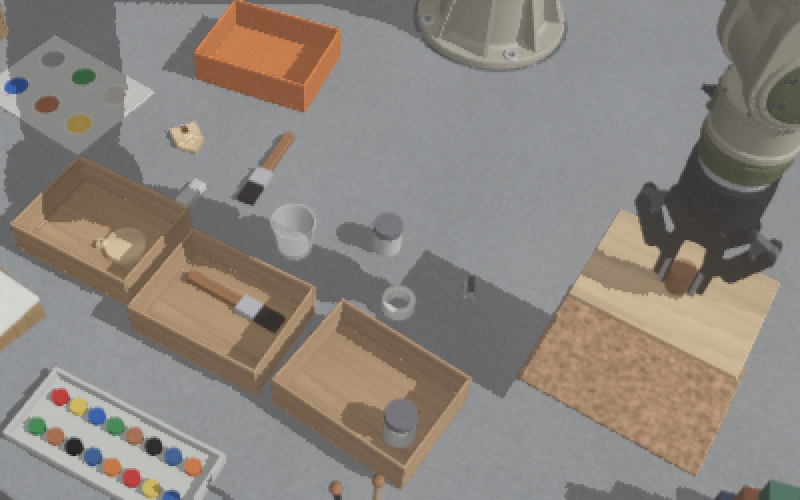

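The lid hangs level above the mat. The pot already in the tray stands at crop (401,410), which is full-image (360,305).

```bash
python3 -m jog '[{"twist":[0,0,0],"offset":[0,1,40],"jaw":1},{"twist":[0,0,0],"offset":[0,1,80],"jaw":1},{"twist":[0,0,0],"offset":[0,1,115],"jaw":1},{"twist":[0,0,0],"offset":[0,1,140],"jaw":1},{"twist":[0,0,0],"offset":[0,1,155],"jaw":1},{"twist":[0,0,0],"offset":[0,1,162],"jaw":1},{"twist":[0,0,0],"offset":[0,1,163],"jaw":1},{"twist":[0,0,0],"offset":[0,1,163],"jaw":1}]'; python3 - <<'E'
from h import *
print(env.get_state()["wrist_force"],T()[0])
print(ray("scene",(360.5,305),.046))
E
```

```text
clock: 4.75
tcp_pos: [0.4616, 0.4191, 0.0197]
orientation: [0.002, 0.004, 1.0, -0.002]
wrist_force: [-0.2, 0.3, -0.2]
finger_gap: 0.0241
[-0.23935215  0.29971641 -0.15021018] [0.46161907 0.41909033 0.01969515]
[0.66626004 0.23939586 0.046     ]
```

```bash
python3 -m jog '[{"twist":[0,0,0],"offset":[0,0,2],"jaw":1},{"twist":[0,0,0],"offset":[0,0,2],"jaw":1},{"twist":[0,0,0],"offset":[0,0,2],"jaw":1},{"twist":[0,0,0],"offset":[0,0,1],"jaw":-1},{"twist":[0,0,0],"offset":[0,0,1],"jaw":-1},{"twist":[0,0,0],"offset":[0,0,1],"jaw":-1},{"twist":[0,0,0],"offset":[0,0,1],"jaw":-1},{"twist":[0,0,0],"offset":[0,0,1],"jaw":-1},{"twist":[0,0,0],"offset":[0,0,-30],"jaw":-1},{"twist":[0,0,0],"offset":[0,0,-70],"jaw":-1},{"twist":[0,0,0],"offset":[0,0,-110],"jaw":-1},{"twist":[0,0,0],"offset":[0,0,-130],"jaw":-1}]'; python3 - <<'E'
from h import *
print(env.get_state()["wrist_force"],T()[0])
plan((458,97,140,90),(450,97,140,90))
E
```

```text
clock: 5.95
tcp_pos: [0.4623, 0.4206, 0.1538]
orientation: [0.004, 0.004, 1.0, -0.001]
wrist_force: [-0.5, -0.3, 0.1]
finger_gap: 0.0857
[-0.46781107 -0.30241488  0.10558739] [0.46225985 0.42061986 0.15376315]
(458, 97, 140, 90) twist [-0.1, 0.5, -0.4] offset [2.0, -324.0, 14.0]
(450, 97, 140, 90) twist [-0.1, 0.5, -0.4] offset [10.0, -324.0, 14.0]
```

```bash
python3 -m jog '[{"twist":[0,0,0],"offset":[2,-45,0],"jaw":-1},{"twist":[0,0,0],"offset":[2,-90,0],"jaw":-1},{"twist":[0,0,0],"offset":[2,-135,0],"jaw":-1},{"twist":[0,0,0],"offset":[2,-180,0],"jaw":-1},{"twist":[0,0,0],"offset":[2,-225,0],"jaw":-1},{"twist":[0,0,0],"offset":[2,-270,0],"jaw":-1},{"twist":[0,0,0],"offset":[2,-310,14],"jaw":-1},{"twist":[0,0,0],"offset":[2,-324,14],"jaw":-1},{"twist":[0,0,0],"offset":[2,-324,14],"jaw":-1},{"twist":[0,0,0],"offset":[2,-324,14],"jaw":-1},{"twist":[0,0,0],"offset":[2,-324,14],"jaw":-1},{"twist":[0,0,0],"offset":[2,-324,14],"jaw":-1}]' 40
python3 - <<'E'
from h import *
import pickle
P=vision.camera_params("wrist"); im=vision.read_camera("wrist"); im2=vision.read_camera("scene")
cv2.imwrite("pics/w2.png",im[:,:,::-1]); cv2.imwrite("pics/s3.png",im2[:,:,::-1]); pickle.dump(P,open("w2.pkl","wb"))
print(T()[0], proj(P,np.array([.458,.097,.042])))
plan((458,97,60,90),(458,97,12,90))
E
```

```text
clock: 7.15
tcp_pos: [0.4581, 0.0976, 0.1402]
orientation: [0.005, 0.003, 1.0, -0.0]
wrist_force: [-0.1, 0.6, 0.7]
finger_gap: 0.0855
[0.45799894 0.09750237 0.14014962] [319.10888691 197.86912521]
(458, 97, 60, 90) twist [-0.1, 0.5, -0.3] offset [1.0, -0.0, 80.0]
(458, 97, 12, 90) twist [-0.1, 0.5, -0.3] offset [1.0, -0.0, 128.0]
```

View pics/w2.png

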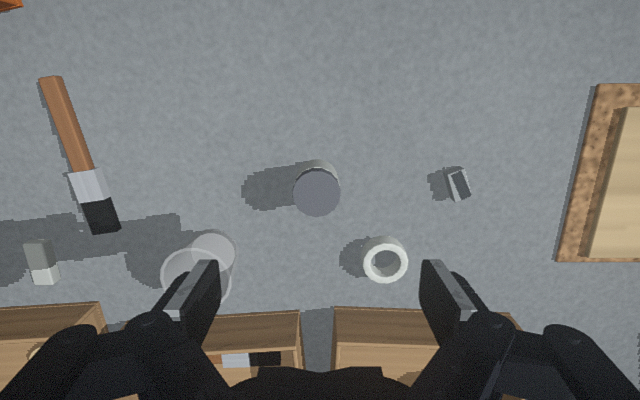

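Seen: pot cap centre at (317,191), lid lying within the mat on the right, and the brush running from (50,78) to (105,230).

```bash
python3 - <<'E'
from h import *
import pickle; P=pickle.load(open("w2.pkl","rb"))
p=ray("w",(317,191),.042,P); print(p)
a,b=ray("w",(50,78),.01,P),ray("w",(105,231),.01,P); print(a,b,(a+b)/2,np.linalg.norm(a-b),np.degrees(np.arctan2(*(b-a)[[1,0]])))
x,y=1e3*p[:2]
plan((x,y,60,90),(x,y,12,90))
E
```

```text
[0.45270672 0.09549354 0.042     ]
[ 0.37269342 -0.10411232  0.01      ] [ 0.49727354 -0.0877508   0.01      ] [ 0.43498348 -0.09593156  0.01      ] 0.12564993138458017 7.48202476150582
(np.float64(452.70671564775853), np.float64(95.4935435842987), 60, 90) twist [-0.1, 0.5, -0.3] offset [6.0, -2.0, 80.0]
(np.float64(452.70671564775853), np.float64(95.4935435842987), 12, 90) twist [-0.1, 0.5, -0.3] offset [6.0, -2.0, 128.0]
```

```bash
python3 -m jog '[{"twist":[0,0.5,0],"offset":[3,-1,40],"jaw":-1},{"twist":[0,0.5,0],"offset":[3,-1,80],"jaw":-1},{"twist":[0,0.5,0],"offset":[3,-1,110],"jaw":-1},{"twist":[0,0.5,0],"offset":[3,-1,128],"jaw":-1},{"twist":[0,0.5,0],"offset":[3,-1,128],"jaw":-1},{"twist":[0,0.5,0],"offset":[3,-1,128],"jaw":1},{"twist":[0,0.5,0],"offset":[3,-1,128],"jaw":1},{"twist":[0,0.5,0],"offset":[3,-1,128],"jaw":1},{"twist":[0,0.5,0],"offset":[3,-1,128],"jaw":1},{"twist":[0,0.5,0],"offset":[3,-1,128],"jaw":1},{"twist":[0,0.5,0],"offset":[3,-1,128],"jaw":1}]' 40; python3 - <<'E'
from h import *
print(env.get_state()["wrist_force"],T()[0])
plan((455,97,140,90),(647,158,140,90),(647,158,18,90))
E
```

```text
clock: 8.35
tcp_pos: [0.4573, 0.0965, 0.0135]
orientation: [0.001, 0.003, 1.0, -0.0]
wrist_force: [-0.7, 0.1, 5.3]
finger_gap: 0.0348
[-0.66691555  0.12758871  5.27224949] [0.45725663 0.09645085 0.01351059]
(455, 97, 140, 90) twist [-0.0, 0.2, -0.3] offset [2.0, 0.0, -126.0]
(647, 158, 140, 90) twist [-0.0, 0.2, -0.3] offset [-190.0, 63.0, -126.0]
(647, 158, 18, 90) twist [-0.0, 0.2, -0.3] offset [-189.0, 63.0, -4.0]
```

```bash
python3 -m jog '[{"twist":[0,0,0],"offset":[0,0,-25],"jaw":1},{"twist":[0,0,0],"offset":[0,0,-65],"jaw":1},{"twist":[0,0,0],"offset":[0,0,-105],"jaw":1},{"twist":[0,0,0],"offset":[0,0,-120],"jaw":1},{"twist":[0,0,0],"offset":[-40,14,-120],"jaw":1},{"twist":[0,0,0],"offset":[-80,28,-120],"jaw":1},{"twist":[0,0,0],"offset":[-120,42,-120],"jaw":1},{"twist":[0,0,0],"offset":[-160,56,-120],"jaw":1},{"twist":[0,0,0],"offset":[-190,63,-120],"jaw":1},{"twist":[0,0,0],"offset":[-190,63,-120],"jaw":1},{"twist":[0,0,0],"offset":[-190,63,-120],"jaw":1},{"twist":[0,0,0],"offset":[-190,63,-120],"jaw":1}]'; python3 - <<'E'
from h import *
print(env.get_state()["finger_gap"],T()[0])
plan((647,158,60,90),(647,158,18,90))
E
```

```text
clock: 9.55
tcp_pos: [0.6462, 0.1582, 0.1341]
orientation: [0.001, 0.003, 1.0, -0.0]
wrist_force: [0.5, -0.3, -1.1]
finger_gap: 0.0349
0.03489115599667224 [0.64617856 0.15820222 0.1341362 ]
(647, 158, 60, 90) twist [-0.1, 0.1, -0.3] offset [-1.0, -0.0, 74.0]
(647, 158, 18, 90) twist [-0.1, 0.1, -0.3] offset [-1.0, -0.0, 116.0]
```

```bash
python3 -m jog '[{"twist":[0,0,0],"offset":[0,0,40],"jaw":1},{"twist":[0,0,0],"offset":[0,0,80],"jaw":1},{"twist":[0,0,0],"offset":[0,0,105],"jaw":1},{"twist":[0,0,0],"offset":[0,0,114],"jaw":1},{"twist":[0,0,0],"offset":[0,0,116],"jaw":1},{"twist":[0,0,0],"offset":[0,0,116],"jaw":1},{"twist":[0,0,0],"offset":[0,0,116],"jaw":1}]'; python3 - <<'E'
from h import *
print(env.get_state()["wrist_force"],T()[0])
plan((647,158,130,90),(445,-96,130,97))
E
```

```text
clock: 10.25
tcp_pos: [0.6473, 0.1581, 0.0199]
orientation: [0.002, 0.003, 1.0, -0.0]
wrist_force: [0.2, 0.1, -0.2]
finger_gap: 0.0349
[ 0.1937872   0.14622534 -0.20450334] [0.64731024 0.15813968 0.01986065]
(647, 158, 130, 90) twist [-0.0, 0.3, -0.3] offset [-0.0, -0.0, -110.0]
(445, -96, 130, 97) twist [-0.1, 0.3, -7.3] offset [200.0, -255.0, -111.0]
```

```bash
python3 -m jog '[{"twist":[0,0,0],"offset":[0,0,3],"jaw":1},{"twist":[0,0,0],"offset":[0,0,3],"jaw":1},{"twist":[0,0,0],"offset":[0,0,3],"jaw":1},{"twist":[0,0,0],"offset":[0,0,3],"jaw":-0.15},{"twist":[0,0,0],"offset":[0,0,3],"jaw":-0.15},{"twist":[0,0,0],"offset":[0,0,3],"jaw":-0.15},{"twist":[0,0,0],"offset":[0,0,3],"jaw":-0.15},{"twist":[0,0,0],"offset":[0,0,-20],"jaw":-0.15},{"twist":[0,0,0],"offset":[0,0,-50],"jaw":-0.15},{"twist":[0,0,0],"offset":[0,0,-90],"jaw":-0.15},{"twist":[0,0,0],"offset":[0,0,-120],"jaw":-1},{"twist":[0,0,0],"offset":[0,0,-120],"jaw":-1}]'; python3 - <<'E'
from h import *
print(env.get_state()["wrist_force"],env.get_state()["finger_gap"],T()[0])
plan((445,-96,140,97),(438,-96,140,97.5))
E
```

```text
clock: 11.45
tcp_pos: [0.6498, 0.1587, 0.1456]
orientation: [0.007, 0.003, 1.0, 0.0]
wrist_force: [0.5, -0.3, 0.0]
finger_gap: 0.0765
[ 0.46199142 -0.29849969  0.02924444] 0.07645687089247215 [0.64984235 0.15865891 0.14560565]
(445, -96, 140, 97) twist [-0.0, 0.8, -7.3] offset [203.0, -256.0, 3.0]
(438, -96, 140, 97.5) twist [-0.0, 0.8, -7.8] offset [210.0, -256.0, 3.0]
```

```bash
python3 -m jog '[{"twist":[0,0,-7.5],"offset":[35,-40,3],"jaw":-1},{"twist":[0,0.8,-7.5],"offset":[70,-80,3],"jaw":-1},{"twist":[0,0.8,-7.5],"offset":[105,-122,3],"jaw":-1},{"twist":[0,0.8,-7.5],"offset":[140,-164,3],"jaw":-1},{"twist":[0,0.8,-7.5],"offset":[175,-206,3],"jaw":-1},{"twist":[0,0.8,-7.5],"offset":[205,-245,3],"jaw":-1},{"twist":[0,0.8,-7.5],"offset":[216,-257,3],"jaw":-1},{"twist":[0,0.8,-7.5],"offset":[216,-257,3],"jaw":-1},{"twist":[0,0.8,-7.5],"offset":[216,-257,3],"jaw":-1},{"twist":[0,0.8,-7.5],"offset":[216,-257,3],"jaw":-1}]'
python3 - <<'E'
from h import *
import pickle
P=vision.camera_params("wrist"); im=vision.read_camera("wrist")
im2=vision.read_camera("scene"); im3=vision.read_camera("side")
c=im2[140:340,200:545,::-1]; d=cv2.resize(im[:,:,::-1],(448,280))
H=np.zeros((600,800,3),np.uint8); H[:400,:690]=cv2.resize(c,None,fx=2,fy=2); cv2.imwrite("pics/s4.png",H[:400,:690])
cv2.imwrite("pics/w3.png",im[:,:,::-1]); pickle.dump(P,open("w3.pkl","wb"))
print(T()[0], proj(P,np.array([.432,-.097,.01])))
plan((432,-97,60,97.5),(432,-97,3,97.5))
E
```

```text
clock: 12.45
tcp_pos: [0.4329, -0.0966, 0.1394]
orientation: [0.0, -0.063, 0.998, -0.0]
wrist_force: [0.8, -0.1, -0.7]
finger_gap: 0.0856
[ 0.43302551 -0.09626256  0.13934929] [319.49848856 186.56432093]
(432, -97, 60, 97.5) twist [-0.0, -0.0, -0.2] offset [1.0, -1.0, 79.0]
(432, -97, 3, 97.5) twist [-0.0, -0.0, -0.2] offset [1.0, -1.0, 136.0]
```

View pics/w3.png

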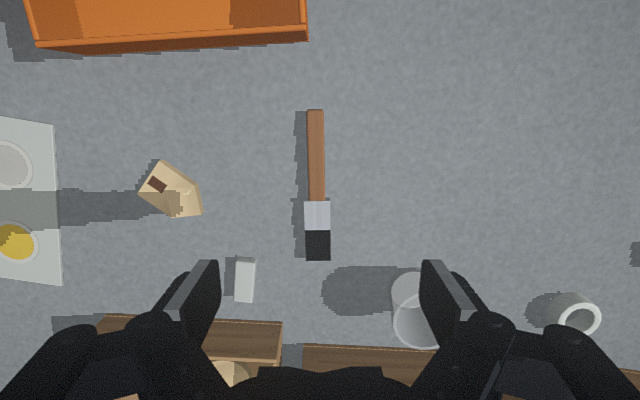

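The brush runs from (315,110) to (318,260), with the ferrule starting at row 201. The house's foot corners are at (161,159) and (138,190), its ridge at (201,214).

```bash
python3 -m jog '[{"twist":[0,0,0],"offset":[3,-2,40],"jaw":-1},{"twist":[0,0,0],"offset":[3,-2,80],"jaw":-1},{"twist":[0,0,0],"offset":[3,-2,115],"jaw":-1},{"twist":[0,0,0],"offset":[3,-2,132],"jaw":-1},{"twist":[0,0,0],"offset":[3,-2,136],"jaw":-1},{"twist":[0,0,0],"offset":[3,-2,136],"jaw":1},{"twist":[0,0,0],"offset":[3,-2,136],"jaw":1},{"twist":[0,0,0],"offset":[3,-2,136],"jaw":1},{"twist":[0,0,0],"offset":[3,-2,136],"jaw":1},{"twist":[0,0,0],"offset":[3,-2,136],"jaw":1},{"twist":[0,0,0],"offset":[3,-2,136],"jaw":1},{"twist":[0,0,0],"offset":[3,-2,136],"jaw":1}]' 40
python3 - <<'E'
from h import *
import pickle; P=pickle.load(open("w3.pkl","rb"))
print(env.get_state()["wrist_force"],T()[0])
q=np.array([ray("w",p,.008,P)[:2]*1e3 for p in [(161,159),(138,190),(173,218),(199,182),(201,214)]]); print(q.round(0).tolist())
f=q[:2].mean(0); d=q[4]-f; print("foot",f,"len",np.linalg.norm(d),"yaw",np.degrees(np.arctan2(d[1],d[0])),"grip",f+d*17/52)
plan((432,-97,130,97.5),(686,-8,130,183),(686,-8,8,183))
E
```

```text
clock: 13.8
tcp_pos: [0.4309, -0.0989, 0.0042]
orientation: [0.001, -0.063, 0.998, -0.0]
wrist_force: [-0.1, 0.2, 6.0]
finger_gap: 0.0124
[-0.107595    0.16459154  6.01143179] [ 0.43090093 -0.09894366  0.00421352]
[[426.0, -227.0], [454.0, -246.0], [476.0, -217.0], [441.0, -196.0], [469.0, -194.0]]
foot [ 439.91070288 -236.59843142] len 51.76644346415887 yaw 55.67660374039828 grip [ 449.45332573 -222.62173265]
(432, -97, 130, 97.5) twist [-0.1, 0.1, -0.2] offset [-1.0, 2.0, -126.0]
(686, -8, 130, 183) twist [-0.1, 0.0, -85.7] offset [-265.0, 58.0, -126.0]
(686, -8, 8, 183) twist [-0.1, 0.0, -85.7] offset [-265.0, 58.0, -4.0]
```

```bash
python3 -m jog '[{"twist":[0,0,0],"offset":[0,0,-30],"jaw":1},{"twist":[0,0,-8],"offset":[0,0,-70],"jaw":1},{"twist":[0,0,-16],"offset":[-10,2,-110],"jaw":1},{"twist":[0,0,-24],"offset":[-45,10,-126],"jaw":1},{"twist":[0,0,-32],"offset":[-80,18,-126],"jaw":1},{"twist":[0,0,-40],"offset":[-115,25,-126],"jaw":1},{"twist":[0,0,-48],"offset":[-150,33,-126],"jaw":1},{"twist":[0,0,-56],"offset":[-185,40,-126],"jaw":1},{"twist":[0,0,-64],"offset":[-220,48,-126],"jaw":1},{"twist":[0,0,-72],"offset":[-245,54,-126],"jaw":1},{"twist":[0,0,-80],"offset":[-265,58,-126],"jaw":1},{"twist":[0,0,-85.7],"offset":[-265,58,-126],"jaw":1}]'
python3 - <<'E'
from h import *
vision.read_camera("wrist");vision.read_camera("wrist"); P=vision.camera_params("wrist")
im=vision.read_camera("wrist"); im2=vision.read_camera("scene")
H=np.zeros((600,640,3),np.uint8); H[:400]=im[:,:,::-1]; H[400:]=cv2.resize(im2[180:340,180:436,::-1],(320,200)).repeat(2,1)[:, :640]
H[400:]=0; H[400:,:320]=cv2.resize(im2[180:340,180:436,::-1],(320,200))
cv2.imwrite("pics/w4.png",H)
print(env.get_state()["finger_gap"],T()[0])
import pickle; pickle.dump(P,open("w4.pkl","wb"))
plan((686,-8,60,183),(686,-8,8,183))
E
```

```text
clock: 15.0
tcp_pos: [0.6884, -0.0068, 0.1297]
orientation: [-0.001, 0.727, -0.686, 0.001]
wrist_force: [-0.5, -0.6, -0.6]
finger_gap: 0.0124
0.012457691742258756 [ 0.68583423 -0.00786073  0.13021981]
(686, -8, 60, 183) twist [-0.0, -0.0, -0.2] offset [0.0, -0.0, 70.0]
(686, -8, 8, 183) twist [-0.0, -0.0, -0.2] offset [0.0, -0.0, 122.0]
```

View pics/w4.png

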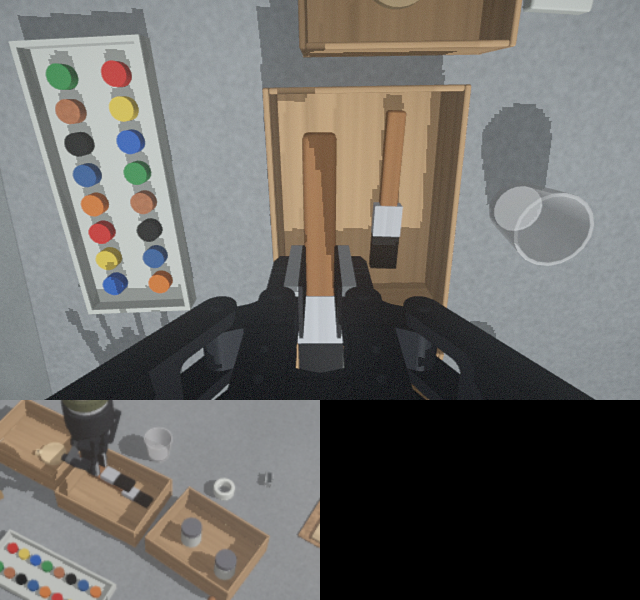

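Both pots are standing in their tray. The held brush hangs above the free side of the brush tray (rim corners (267,90) and (468,87)), and the other brush spans (396,112) to (384,267).

```bash
python3 - <<'E'
from h import *
import pickle; P=pickle.load(open("w4.pkl","rb"))
for n,p,z in [("rim",(265,90),.05),("rim",(469,87),.05),("b",(396,112),.014),("b",(384,267),.014),("b right... left edge bristle",(370,267),.014)]: print(n,(ray("w",p,z,P)*1e3).round(0))
E
python3 -m jog '[{"twist":[0,0,0],"offset":[0,0,40],"jaw":1},{"twist":[0,0,0],"offset":[0,0,75],"jaw":1},{"twist":[0,0,0],"offset":[0,0,105],"jaw":1},{"twist":[0,0,0],"offset":[0,0,119],"jaw":1},{"twist":[0,0,0],"offset":[0,0,122],"jaw":1},{"twist":[0,0,0],"offset":[0,0,122],"jaw":1},{"twist":[0,0,0],"offset":[0,0,122],"jaw":1}]'; python3 - <<'E'
from h import *
print(env.get_state()["wrist_force"],T()[0])
E
```

```text
rim [724. -82.  50.]
rim [598. -91.  50.]
b [634. -72.  14.]
b [629.  55.  14.]
b right... left edge bristle [640.  56.  14.]
clock: 15.9
tcp_pos: [0.6866, -0.0082, 0.0094]
orientation: [-0.0, 0.724, -0.69, 0.001]
wrist_force: [0.1, 0.2, -0.3]
finger_gap: 0.0124
[ 0.07419588  0.2091712  -0.28292534] [ 0.68661991 -0.00816146  0.00943416]
```

```bash
python3 -m jog '[{"twist":[0,0,0],"offset":[0,0,1.5],"jaw":1},{"twist":[0,0,0],"offset":[0,0,1.5],"jaw":1},{"twist":[0,0,0],"offset":[0,0,1.5],"jaw":0.45},{"twist":[0,0,0],"offset":[0,0,1.5],"jaw":0.45},{"twist":[0,0,0],"offset":[0,0,1.5],"jaw":0.45},{"twist":[0,0,0],"offset":[0,0,-10],"jaw":0.45},{"twist":[0,0,0],"offset":[0,0,-40],"jaw":0.45},{"twist":[0,0,0],"offset":[0,0,-80],"jaw":-1},{"twist":[0,0,0],"offset":[0,0,-120],"jaw":-1},{"twist":[0,0,0],"offset":[0,0,-130],"jaw":-1}]'; python3 - <<'E'
from h import *
print(env.get_state()["wrist_force"],T()[0])
plan((451,-221,140,146))
E
```

```text
clock: 16.9
tcp_pos: [0.6897, -0.0083, 0.1465]
orientation: [-0.004, 0.724, -0.69, 0.005]
wrist_force: [1.4, 0.1, 1.1]
finger_gap: 0.0663
[1.36400218 0.09985393 1.12926642] [ 0.6896902  -0.00834481  0.1465128 ]
(451, -221, 140, 146) twist [-0.7, 0.1, 36.8] offset [201.0, 249.0, 4.0]
```

```bash
python3 -m jog '[{"twist":[0,0,8],"offset":[32,40,0],"jaw":-1},{"twist":[0,0,16],"offset":[64,80,0],"jaw":-1},{"twist":[0,0,24],"offset":[96,120,0],"jaw":-1},{"twist":[0,0,32],"offset":[130,160,0],"jaw":-1},{"twist":[0,0,37],"offset":[162,200,0],"jaw":-1},{"twist":[0,0,37],"offset":[195,240,4],"jaw":-1},{"twist":[0,0,37],"offset":[201,249,4],"jaw":-1},{"twist":[0,0,37],"offset":[201,249,4],"jaw":-1},{"twist":[0,0,37],"offset":[201,249,4],"jaw":-1},{"twist":[0,0,37],"offset":[201,249,4],"jaw":-1},{"twist":[0,0,37],"offset":[201,249,4],"jaw":-1}]'
python3 - <<'E'
from h import *
import pickle
P=vision.camera_params("wrist"); im=vision.read_camera("wrist"); cv2.imwrite("pics/w5.png",im[:,:,::-1]); pickle.dump(P,open("w5.pkl","wb"))
print(T()[0], proj(P,np.array([.451,-.221,.008])))
plan((451,-221,3,146))
E
```

```text
clock: 18.0
tcp_pos: [0.4518, -0.2205, 0.1401]
orientation: [0.005, -0.469, 0.883, -0.004]
wrist_force: [-0.4, 0.5, 0.2]
finger_gap: 0.0853
[ 0.45173402 -0.2204595   0.13998152] [321.88444865 184.84663327]
(451, -221, 3, 146) twist [-0.7, 0.3, -0.1] offset [2.0, 2.0, 137.0]
```

View pics/w5.png

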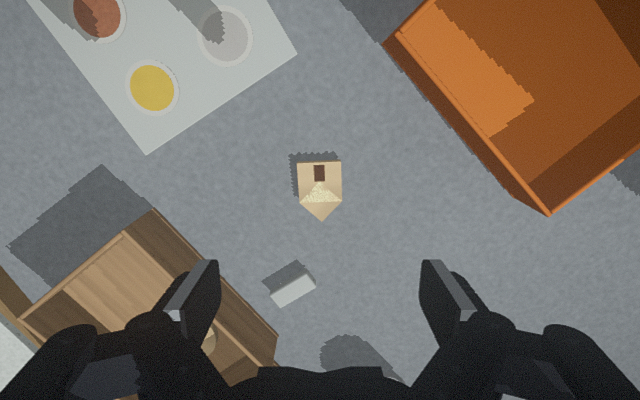

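The house is aligned with the tool: foot at row 161, ridge at (321,221). The grip point is at (320,181).

```bash
python3 -m jog '[{"twist":[-0.5,0,0],"offset":[3,1,40],"jaw":-1},{"twist":[-0.7,0,0],"offset":[3,1,80],"jaw":-1},{"twist":[-0.7,0,0],"offset":[3,1,115],"jaw":-1},{"twist":[-0.7,0,0],"offset":[3,1,132],"jaw":-1},{"twist":[-0.7,0,0],"offset":[3,1,137],"jaw":-1},{"twist":[-0.7,0,0],"offset":[3,1,137],"jaw":1},{"twist":[-0.7,0,0],"offset":[3,1,137],"jaw":1},{"twist":[-0.7,0,0],"offset":[3,1,137],"jaw":1},{"twist":[-0.7,0,0],"offset":[3,1,137],"jaw":1},{"twist":[-0.7,0,0],"offset":[3,1,137],"jaw":1},{"twist":[-0.7,0,0],"offset":[3,1,137],"jaw":1},{"twist":[-0.7,0,0],"offset":[3,1,137],"jaw":1}]' 30
python3 - <<'E'
from h import *
print(env.get_state()["wrist_force"],T()[0])
plan((630,-240,130,183),(630,-240,8,183))
E
```

```text
clock: 19.25
tcp_pos: [0.452, -0.2233, 0.0046]
orientation: [0.003, -0.469, 0.883, 0.0]
wrist_force: [-0.4, 0.4, 4.7]
finger_gap: 0.0345
[-0.35579594  0.41141051  4.69267801] [ 0.45204011 -0.22332657  0.004572  ]
(630, -240, 130, 183) twist [-0.2, 0.3, -37.1] offset [-87.0, -157.0, -125.0]
(630, -240, 8, 183) twist [-0.2, 0.3, -37.1] offset [-86.0, -157.0, -3.0]
```

```bash
python3 -m jog '[{"twist":[0,0,0],"offset":[0,0,0],"jaw":-0.1},{"twist":[0,0,0],"offset":[0,0,0],"jaw":-0.1},{"twist":[0,0,0],"offset":[0,0,3],"jaw":-0.1},{"twist":[0,0,0],"offset":[0,0,3.5],"jaw":-0.1},{"twist":[0,0,0],"offset":[0,0,3.5],"jaw":1},{"twist":[0,0,0],"offset":[0,0,3.5],"jaw":1},{"twist":[0,0,0],"offset":[0,0,3.5],"jaw":1},{"twist":[0,0,0],"offset":[0,0,3.5],"jaw":1},{"twist":[0,0,0],"offset":[0,0,-20],"jaw":1},{"twist":[0,0,0],"offset":[0,0,-60],"jaw":1},{"twist":[0,0,0],"offset":[0,0,-100],"jaw":1},{"twist":[0,0,0],"offset":[0,0,-125],"jaw":1}]' 40
python3 - <<'E'
from h import *
print(env.get_state()["wrist_force"],env.get_state()["finger_gap"],T()[0])
plan((630,-240,130,183),(630,-240,8,183))
E
```

```text
clock: 20.45
tcp_pos: [0.4523, -0.2243, 0.1323]
orientation: [0.004, -0.469, 0.883, -0.001]
wrist_force: [0.5, -0.6, -0.3]
finger_gap: 0.0349
[ 0.4848532  -0.63356345 -0.26799245] 0.0349440264080634 [ 0.45227675 -0.22432971  0.13232232]
(630, -240, 130, 183) twist [-0.4, 0.2, -37.1] offset [-87.0, -156.0, 4.0]
(630, -240, 8, 183) twist [-0.4, 0.2, -37.1] offset [-86.0, -155.0, 126.0]
```

Held (gap 34.9 mm). Now I'll move it over the ornament tray.

```bash
python3 -m jog '[{"twist":[0,0,-8],"offset":[-18,-32,0],"jaw":1},{"twist":[0,0,-16],"offset":[-36,-64,0],"jaw":1},{"twist":[0,0,-24],"offset":[-54,-96,0],"jaw":1},{"twist":[0,0,-31],"offset":[-72,-128,0],"jaw":1},{"twist":[0,0,-37],"offset":[-87,-156,0],"jaw":1},{"twist":[0,0,-37],"offset":[-87,-156,0],"jaw":1},{"twist":[0,0,-37],"offset":[-87,-156,0],"jaw":1},{"twist":[0,0,-37],"offset":[-87,-156,0],"jaw":1}]'
python3 - <<'E'
from h import *
import pickle
vision.read_camera("wrist")
P=vision.camera_params("wrist"); im=vision.read_camera("wrist"); im2=vision.read_camera("side"); pickle.dump(P,open("w6.pkl","wb"))
H=np.zeros((400,790,3),np.uint8); H[:,:400]=im[:,120:520,::-1]; H[:,400:]=cv2.resize(im2[210:340,350:477,::-1],(390,400)); cv2.imwrite("pics/w6.png",H)
print(env.get_state()["finger_gap"],T()[0])
print([proj(P,np.array(x)).round() for x in ([.630,-.240,.01],)])
plan((630,-240,60,183),(630,-240,6,183))
E
```

```text
clock: 21.25
tcp_pos: [0.6291, -0.2395, 0.1332]
orientation: [-0.003, 0.724, -0.689, 0.002]
wrist_force: [-0.0, -0.7, 0.1]
finger_gap: 0.0345
0.034908636180010125 [ 0.62932678 -0.23977588  0.13407789]
[array([319., 189.])]
(630, -240, 60, 183) twist [-0.4, 0.1, -0.2] offset [0.0, -0.0, 74.0]
(630, -240, 6, 183) twist [-0.4, 0.1, -0.2] offset [0.0, 0.0, 128.0]
```

View pics/w6.png

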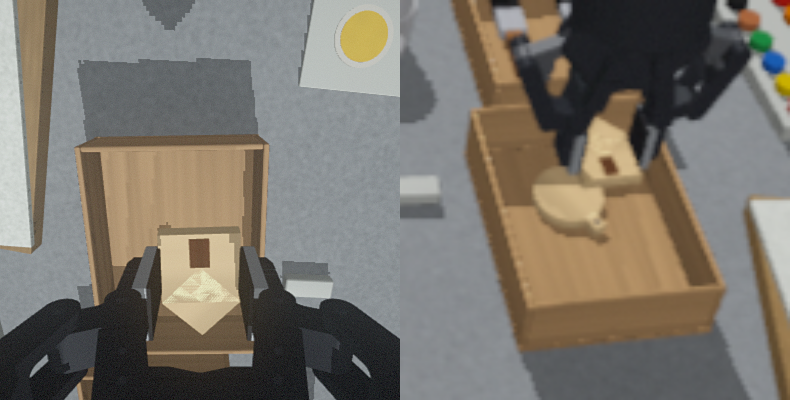

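The house hangs level above the empty end of the ornament tray. Far rim corners in the full wrist image are (198,147) and (388,143).

```bash
python3 - <<'E'
from h import *
import pickle; P=pickle.load(open("w6.pkl","rb"))
for p in [(198,147),(388,143),(215,352),(380,352)]: print((ray("w",p,.05,P)*1e3).round(0))
for x in ([.630,-.257,.012],[.612,-.257,.012],[.648,-.257,.012],[.630,-.205,.012]): print(proj(P,np.array(x)).round())
E
```

```text
[ 712. -276.   50.]
[ 587. -285.   50.]
[ 708. -110.   50.]
[ 575. -117.   50.]
[320. 169.]
[343. 170.]
[297. 167.]
[317. 230.]
```

```bash
python3 -m jog '[{"twist":[0,0,0],"offset":[0,-6,30],"jaw":1},{"twist":[0,0,0],"offset":[0,-6,70],"jaw":1},{"twist":[0,0,0],"offset":[0,-6,100],"jaw":1},{"twist":[0,0,0],"offset":[0,-6,120],"jaw":1},{"twist":[0,0,0],"offset":[0,-6,128],"jaw":1},{"twist":[0,0,0],"offset":[0,-6,128],"jaw":1},{"twist":[0,0,0],"offset":[0,-6,128],"jaw":1}]'; python3 - <<'E'
from h import *
print(env.get_state()["wrist_force"],T()[0])
E
```

```text
clock: 22.1
tcp_pos: [0.6366, -0.2397, 0.0073]
orientation: [-0.003, 0.724, -0.689, 0.003]
wrist_force: [-0.5, 0.1, -0.4]
finger_gap: 0.0347
[-0.53168534  0.05887785 -0.36623992] [ 0.63659098 -0.2396805   0.00734842]
```

Lower 2 mm, release gently, retreat up, then take a final look.

```bash
python3 -m jog '[{"twist":[0,0,0],"offset":[0,0,2],"jaw":1},{"twist":[0,0,0],"offset":[0,0,2],"jaw":1},{"twist":[0,0,0],"offset":[0,0,2],"jaw":0},{"twist":[0,0,0],"offset":[0,0,2],"jaw":0},{"twist":[0,0,0],"offset":[0,0,2],"jaw":0},{"twist":[0,0,0],"offset":[0,0,-20],"jaw":0},{"twist":[0,0,0],"offset":[0,0,-60],"jaw":0},{"twist":[0,0,0],"offset":[0,0,-100],"jaw":0},{"twist":[0,0,0],"offset":[0,0,-150],"jaw":0},{"twist":[0,0,0],"offset":[100,0,-180],"jaw":0},{"twist":[0,0,0],"offset":[100,60,-200],"jaw":0},{"twist":[0,0,0],"offset":[100,120,-200],"jaw":0}]'
python3 - <<'E'
from h import *
for i in range(3): vision.read_camera("wrist")
a=vision.read_camera("scene"); b=vision.read_camera("side")
c=cv2.resize(a[135:340,155:555,::-1],(800,410))[:, :]; d=b[105:315,270:460,::-1]
cv2.imwrite("pics/f1.png",c); cv2.imwrite("pics/f2.png",cv2.resize(d,None,fx=2.75,fy=2.75,interpolation=cv2.INTER_CUBIC)); print(T()[0],env.get_state()["wrist_force"])
E
```

```text
clock: 23.3
tcp_pos: [0.5586, -0.3373, 0.2009]
orientation: [-0.003, 0.724, -0.689, 0.005]
wrist_force: [-0.3, -1.3, -0.4]
finger_gap: 0.0426
[ 0.55723042 -0.33419584  0.20008698] [-0.21113092  0.05105111 -1.08782672]
```

View pics/f2.png

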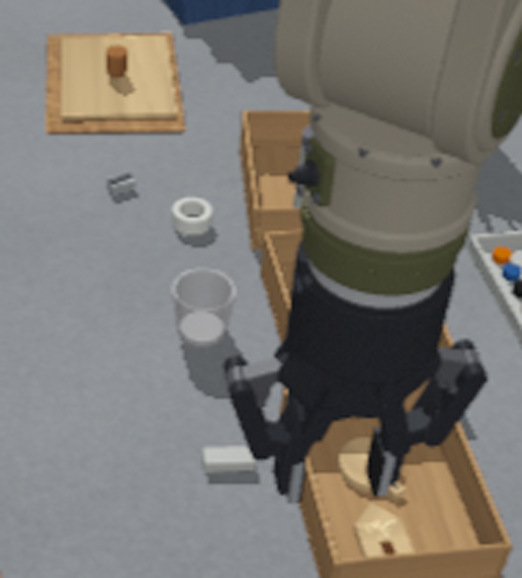

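View pics/f1.png

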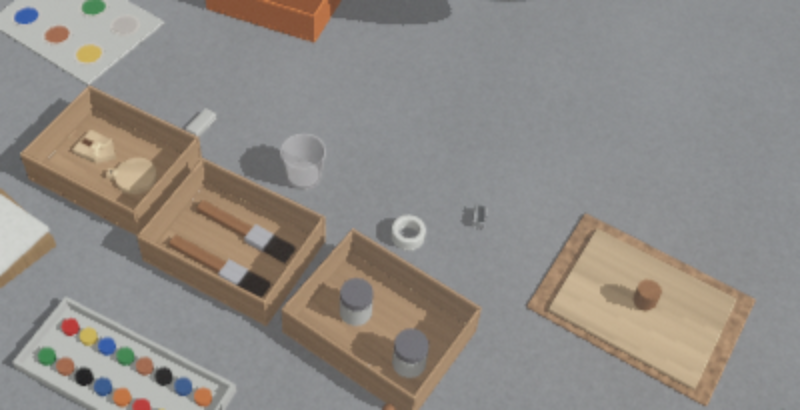

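Everything is in place: lid inside the mat with its knob up, two pots standing, two brushes flat, and the house flat beside the disc. The cup, eraser, tape and sharpener have not moved.

```bash
python3 -c "
from workcell import order; print(order.hand_in())"
```

```text
the job is handed in; nothing more can be done
None
```

The table is tidied as you asked, and I handed the job in at about 23.5 s of the 69 s allowed; no verdict came back.

**Order of work:** I laid the lid knob-up on the cork mat and stood the loose pot in the pots' tray. Then I laid the brush in the brushes' tray and put the house in the ornaments' tray.

**Last checks:**
- **Scene camera:** the lid lies wholly within the mat and both pots are standing. Both brushes lie flat and parallel, and the house lies flat beside the disc without touching it. The cup, eraser, tape and sharpener look unmoved by eye.
- **Side camera:** it agreed for the lid, house, cup, eraser, tape and sharpener. The arm hid most of the pots' and brushes' trays, so those rest on the scene camera alone.
- **Forces:** wrist force readings, taken at the end of each move, never went above about 6 N.

**What didn't go to plan:**
- **Camera disagreement:** for the pot, the wrist camera read about 5 mm nearer the robot in x than the fixed cameras, so I gripped in between.
- **House grip:** my first grip on the house may have been shallow, so I gripped again 3.5 mm lower before lifting.
- **Picture count:** I viewed 13 pictures, one over your limit of 12.

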